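# Set the router's depth dial to its marked line

### The arm

A 7-joint arm with a two-finger parallel gripper is mounted at the origin on the work surface. World frame = base frame: x ahead of the robot, y to its left, z up, the work surface at z = 0. Lengths are in m, angles in rad, forces in N, time in s.
With the tool pointing down it reaches from about 0.4 to 0.85 m from the base axis. Payload 10.4 kg.
Tool frame: the origin (TCP) lies midway between the tips of the shut fingers; the grasp point (between the pads) lies grasp_offset behind it (grasp_offset is the distance from the TCP to the grasp point, in m); z points along the fingers, y is the line along which they close (so a half turn about z gives the same grasp; the last joint's range is limited). The gripper opens to 85 mm and grips with 20 to 120 N. Pads are 22 mm wide; open, the fingers measure 114 mm over their backs; the gripper's body (76 mm by 85 mm) begins 54 mm behind the grasp point. The pads swing forward as they close: fully open they stand 13 mm farther back than shut.
Start: joints at [-1.29, 0.332, -0.065, 1.46, 0.022, 1.35, -0.088], TCP at [0.187, 0.596, 0.231] pointing down, gripper open.
Joint ranges: [-2.6, 2.6], [-0.5, 2.12], [-1.47, 1.34], [0.16, 2.42], [-1.27, 4.41], [0.06, 2.06], [-2.6, 2.6]. Speed limits (rad/s): [2.22, 2.22, 2.79, 2.79, 3.14, 3.14, 3.14].

### API

Orientations are given as a unit quaternion [x, y, z, w].
In Python, from plant import * gives the robot as it stands.
- The arm moves only by the tool send_rows, never from a script. Its argument "motion" is a list of rows, each a list of 2 entries, a list of its own where there are three numbers: the shift along the tool's x, y, z in m, then the turn about the tool's z in units of 6 degrees (1.0 is 6 degrees). In form: [[[x, y, z], spin], ...]. A call has 1 to 10 rows; each row is the pose to reach, as a shift and turn from the pose commanded when the call began, along the tool's axes at that moment; what a row does not reach only later rows make up. A row lasts 1/10 s, in which the tool goes at most 50 mm and 8.59 degrees, less where a joint would pass 70% of its speed; a pose out of reach is approached as far as the arm can. A call with a gripper value outside its range is refused whole. "grip" is the finger opening in m, from 0 to 0.0854, set as the call begins (left out, the last holds). The fingers move at their own pace and stop on an object; "grip_force" is the grip in N (left out, the last holds). Time passes only in rows, so rows that repeat a pose let the fingers close. It gives the time, the measured TCP pose, the force, the opening and the grip force at its end, in the units of the state.
- read_state(): the state, without advancing time (a new reading comes with each control period).
- camera(name): name is "side" or "top"; returns the picture (480x640x3 uint8, red, green, blue); there is no depth.
- camera_model(name): a dict with "fx", "fy", "cx", "cy" (pixels), "R" (3x3) and "t" (3): a world point X has camera coordinates R X + t. Camera axes: x right, y down, z forward; pixel columns grow to the right and rows downward; lengths in m; the calibration is good to about 2 mm. A picture is of the moment at which its call begins. camera_model takes no time and is no camera call.
- hand_in(): hands the job in; it is judged then, once.
The state is a dict: "t": time; "joint_positions": joint angles; "qd": joint speeds; "effort": joint torques, N m; "position": TCP position; "tool_rot": TCP orientation; "ft_force": force on the tool from outside, world axes, zero at the start; "ft_torque": the same for the moment, N m; "finger_gap": opening from 0.0 (shut) to 1.0 (fully open); "grasp_force": force on a finger pad.
Only numpy, scipy, OpenCV 4.12 (cv2) and the standard library are available. Lean on these libraries where they do the work, as an engineer would, in place of code of your own. Each camera call takes 0.05 s, during which the arm holds its last target. There are 200 camera calls.

### The job

Turn the round depth dial on the router unit by pushing its upright peg around with a fingertip or the outside of the fingers, until the index mark on the dial's rim lines up with the one long line on the scale plate around it. Do not grip the peg between the fingers, leave the chisel, the jar and the sanding block where they are, and finish clear of the dial.

Things in the scene. Friction and masses are not known exactly. Their poses are not given: they have to be found in the camera images.
- depth_dial: Flat black dial disc, 116 mm across and 12 mm thick, lying level on top of the grey router unit; it turns endlessly either way about its own vertical axis (no end stops) and stays where it is left: stiff friction, about 2.5 to 5 N of push at the peg. Origin: centre of its underside, on the turning axis, 40 mm above the bench; its top face is 12 mm above the origin. z up; its x axis points from the axis towards its white index mark, and its peg stands on the -x side.
- peg_centre (a point): Centre (half-way up) of the peg: a fixed upright aluminium pin 18 mm in diameter that stands 30 mm above the dial's top face, 38 mm from the dial's axis, on the side opposite the index mark. It does not spin or fold; pushing it sideways round the axis turns the dial.
- index_mark (a point): Outer end of the dial's only white line (4 mm wide, 36 mm long, running outwards along a radius to the rim): point 59 mm from the axis, level with the dial's top. It turns with the dial.
- target_line (a point): Inner end of the target line: the single long black line (28 mm long and 6 mm wide; all the other lines are 8.5 mm long and 2 mm wide, one every 20 degrees) on the round white-enamelled scale plate, 180 mm across, that surrounds the dial and is fixed on the unit. Point 59 mm from the dial's axis, on the plate's top face, 12 mm below the dial's top face. The plate is turned differently at each start and does not move during the work.
- router_unit: Fixed grey router unit. Its origin is at bench level, straight below the dial's axis; its near block is 200 mm square and 36 mm high, and a cutter plate 34 mm high (a cutter stub rising to 54 mm, a wooden fence rising to 79 mm) continues on its +x side to 270 mm from the axis.
- chisel_mid (a point): Middle of a loose chisel lying on the bench on the unit's +y side, wooden handle, 270 mm long, 26 mm high. To be left alone.
- jar_mid (a point): Half-way up a loose amber glass jar, 64 mm across and 80 mm high, standing on the bench on the unit's -y side. To be left alone.
- block_mid (a point): Centre of a loose wood-and-cork sanding block, 110 x 65 x 38 mm high, lying on the bench on the unit's -y side. To be left alone.

How it is judged:
By the outcome, as a careful person would: the job done as asked, in the order asked, and still so for the second after the job is handed in, with the robot touching nothing.
It also fails if it takes over 56 s, if anything falls off the work surface, if the arm or the gripper's body presses on something with over 40 N, if the wrist force passes 120 N, or if a joint passes its speed limit or range.

## Working session

There is one attempt and no reset: what is moved stays moved. The work goes in short steps, Python scripts to look and compute and a tool call to move; the robot and the scene stay as the last step left them, time stands still between calls to the robot, and variables do not carry over. Pictures are saved under pics/ and viewed, at most 10 in all, crops included, and the job is handed in when it is done.

Besides the shell and the picture viewer there is one more tool, called after "Call:" by a JSON object that holds its "name" and its "arguments", one argument or row to a line. send_rows: Moves the arm, as the interface text tells. Its arguments: {"type":"object","properties":{"motion":{"type":"array","items":{"type":"array"}},"grip":{"type":"number"},"grip_force":{"type":"number"}},"required":["motion"]}

```bash
mkdir -p pics; ls; python3 - <<'E'
from plant import *
import cv2
s=read_state(); print(s)
for n in("top","side"):
    im=camera(n); cv2.imwrite(f"pics/{n}0.png",im[:,:,::-1]); print(n,camera_model(n))
E
```

```text
pics
{'t': 0.0, 'joint_positions': array([-1.28955627,  0.3328858 , -0.06468975,  1.4609671 ,  0.02159177,
        1.3498958 , -0.08850036]), 'qd': array([-0.00021655, -0.00064081,  0.0006123 ,  0.00079454,  0.0007566 ,
        0.00293776,  0.00058379]), 'effort': array([-1.57553668e-04, -6.25459170e+01,  4.88416920e-02, -3.91602981e+01,
        1.62283442e-02,  1.01063296e-02,  2.80308385e-06]), 'position': array([0.18688499, 0.59599994, 0.2304949 ]), 'tool_rot': array([ 1.51331504e-01,  9.88482798e-01, -7.26191369e-04, -7.89386186e-05]), 'ft_force': array([-0.11148878, -0.61728243, -0.68259668]), 'ft_torque': array([-0.01201917, -0.01247468,  0.01373182]), 'grasp_force': 0.0, 'finger_gap': 0.998674762006578}
top {'fx': 496.1103292262893, 'fy': 496.1103292262893, 'cx': 328.0151063669386, 'cy': 249.93358737304635, 'R': array([[ 0.01017515, -0.9999297 ,  0.0060874 ],
       [-0.99729429, -0.0105912 , -0.0727456 ],
       [ 0.07280496, -0.00533073, -0.99733195]]), 't': array([-0.01511597,  0.59842079,  1.0569156 ])}
side {'fx': 553.7451355094656, 'fy': 553.7451355094656, 'cx': 320.6032428910659, 'cy': 247.34887618446723, 'R': array([[-0.99724605, -0.07209391,  0.01740096],
       [-0.05482904,  0.55868213, -0.82756756],
       [ 0.04994098, -0.82624255, -0.56109638]]), 't': array([0.59736281, 0.06935812, 1.09589426])}
```

View pics/top0.png

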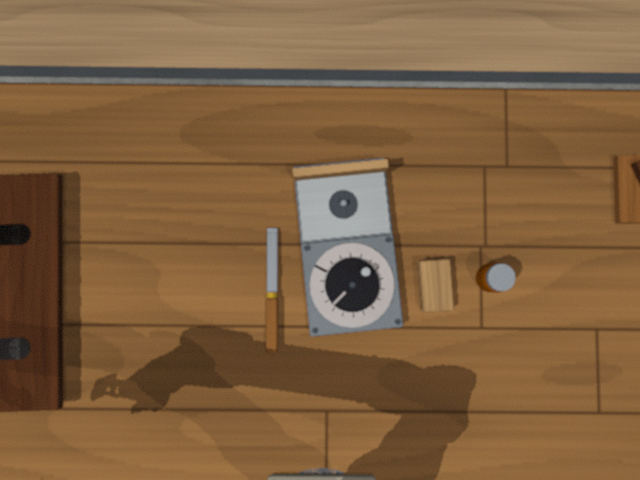

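View pics/side0.png

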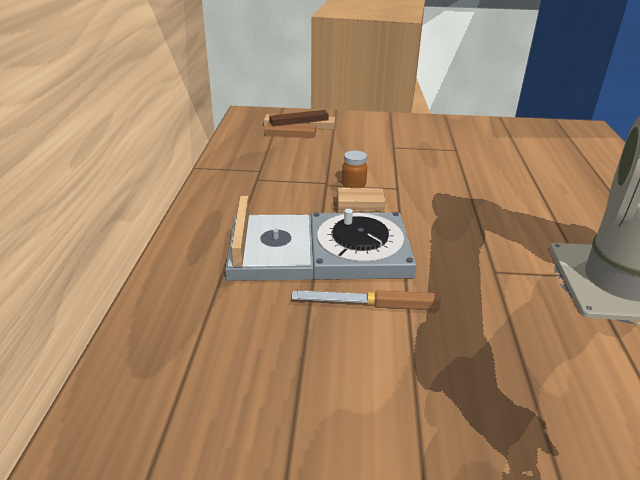

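The top view shows the dial centre at about (352,285), peg top (366,272), the white index mark pointing to (333,304), and the long target line near (320,268). I'll turn these into world points.

```bash
cat > h.py <<'E'
from plant import *
import cv2, numpy as np
def ray(n,u,v,z):
    m=camera_model(n); R=np.array(m["R"]); t=np.array(m["t"])
    c=-R.T@t; d=R.T@np.array([(u-m["cx"])/m["fx"],(v-m["cy"])/m["fy"],1])
    return c+d*(z-c[2])/d[2]
def pix(n,X):
    m=camera_model(n); p=np.array(m["R"])@X+m["t"]
    return np.array([m["fx"]*p[0]/p[2]+m["cx"],m["fy"]*p[1]/p[2]+m["cy"]])
def ring(im,n,C,r,z,A):
    P=np.array([pix(n,[C[0]+r*np.cos(a),C[1]+r*np.sin(a),z]) for a in A],np.float32)
    g=cv2.cvtColor(im,cv2.COLOR_RGB2GRAY)
    return cv2.remap(g,P[:,0].copy(),P[:,1].copy(),cv2.INTER_LINEAR).ravel().astype(float)
A=np.radians(np.arange(0,360,1.0))
def ang(w):  # weighted circular mean about the peak
    k=np.argmax(w); i=np.arange(-9,10); ww=w[(k+i)%360]; ww=np.clip(ww-0.3*ww.max(),0,None)
    return ((k+(ww*i).sum()/ww.sum())+180)%360-180
def measure(im,C,n="top"):
    i=np.mean([ring(im,n,C,r,.052,A) for r in np.arange(.030,.054,.003)],0)
    t=np.mean([255-ring(im,n,C,r,.040,A) for r in np.arange(.062,.077,.003)],0)
    return ang(np.clip(i-np.median(i),0,None)),ang(np.clip(t-np.median(t),0,None))
E
python3 - <<'E'
from h import *
for n,c0 in(("top",(352,285)),("side",(360,235))):
    im=cv2.imread(f"pics/{n}0.png")[:,:,::-1].copy()
    g=cv2.cvtColor(im,cv2.COLOR_RGB2GRAY)
    # white plate outer contour
    m=((im.min(2)>175)).astype(np.uint8)
    m[:, :]*=(np.hypot(*(np.indices(g.shape)[::-1]-np.array(c0)[:,None,None]))<62).astype(np.uint8)
    k,_=cv2.findContours(m,cv2.RETR_EXTERNAL,cv2.CHAIN_APPROX_NONE)
    k=max(k,key=cv2.contourArea); P=np.array([ray(n,*p[0],.040)[:2] for p in k],np.float32)
    (cx,cy),r=cv2.minEnclosingCircle(P); e=cv2.fitEllipse(P); print(n,"plate",cx,cy,r,e)
    d=((g<60)).astype(np.uint8); d*=(np.hypot(*(np.indices(g.shape)[::-1]-np.array(c0)[:,None,None]))<50).astype(np.uint8)
    k,_=cv2.findContours(d,cv2.RETR_EXTERNAL,cv2.CHAIN_APPROX_NONE);k=max(k,key=cv2.contourArea)
    P=np.array([ray(n,*p[0],.052)[:2] for p in cv2.convexHull(k)],np.float32); print(n,"dial",cv2.minEnclosingCircle(P),cv2.fitEllipse(P))
    C=np.array(e[0]); print("idx,target deg",measure(im,C,n))
p=ray("top",366,272,.082);print("peg top",p, ray("side",348,212,.082))
print("chisel",ray("top",272,229,.01),ray("top",272,349,.02),"jar",ray("top",501,277,.08),"block",ray("top",436,284,.038))
E
```

```text
top plate 0.5671027898788452 -0.005870858673006296 0.006591865327209234 ((0.567037045955658, -0.0055200085043907166), (0.009782742708921432, 0.011782900430262089), 78.95630645751953)
top dial ((0.5249589085578918, -0.05971210077404976), 0.05559643357992172) ((0.52462238073349, -0.05997394397854805), (0.10982295870780945, 0.11042352765798569), 52.95500564575195)Traceback (most recent call last):
  File "<stdin>", line 14, in <module>
  File "h.py", line 20, in measure
    t=np.mean([255-ring(im,n,C,r,.040,A) for r in np.arange(.062,.077,.003)],0)
                   ~~~~^^^^^^^^^^^^^^^^^
  File "h.py", line 11, in ring
    P=np.array([pix(n,[C[0]+r*np.cos(a),C[1]+r*np.sin(a),z]) for a in A],np.float32)
                ~~~^^^^^^^^^^^^^^^^^^^^^^^^^^^^^^^^^^^^^^^^^
  File "h.py", line 8, in pix
    m=camera_model(n); p=np.array(m["R"])@X+m["t"]
ValueError: time passes only in moves, steps and waits
```

```bash
sed -i 's/^def ray/M={n:camera_model(n) for n in ("top","side")}\ndef ray/; s/m=camera_model(n)/m=M[n]/' h.py
python3 - <<'E'
from h import *
for n,c0,C0 in(("top",(352,285),None),("side",(360,235),None)):
    im=cv2.imread(f"pics/{n}0.png")[:,:,::-1].copy()
    g=cv2.cvtColor(im,cv2.COLOR_RGB2GRAY); D=np.hypot(*(np.indices(g.shape)[::-1]-np.array(c0)[:,None,None]))
    d=((g<90)&(D<50)).astype(np.uint8)
    if n=="top":
        w=((im[:,:,0].astype(int)-im[:,:,2]>5)&(g>150)&(D<60)).astype(np.uint8); print("platepx",w.sum())
    d=cv2.morphologyEx(d,cv2.MORPH_OPEN,np.ones((5,5)))
    k,_=cv2.findContours(d,cv2.RETR_EXTERNAL,cv2.CHAIN_APPROX_NONE);k=max(k,key=cv2.contourArea)
    P=np.array([ray(n,*p[0],.052)[:2] for p in cv2.convexHull(k).astype(float)],np.float32); e=cv2.fitEllipse(P); print(n,"dial",e)
    C=np.array(e[0]); print("idx,target deg",measure(im,C,n))
    print("plate edge grays", [int(np.median(ring(im,n,C,r,.04,A))) for r in (.07,.08,.085,.088,.092,.097)])
print("peg top",ray("top",366,272,.082), ray("side",348,212,.082))
print("chisel",ray("top",272,229,.01),ray("top",272,349,.02),"jar",ray("top",501,277,.08),"block",ray("top",436,284,.038))
E
```

```text
platepx 2829
top dial ((0.5248042345046997, -0.060232702642679214), (0.11213988065719604, 0.11321960389614105), 22.823932647705078)
idx,target deg (np.float64(136.02666068222618), np.float64(63.68995552260935))
plate edge grays [176, 177, 176, 163, 128, 122]
side dial ((0.5223725438117981, -0.051531121134757996), (0.11567673832178116, 0.12814095616340637), 174.11000061035156)
idx,target deg (np.float64(147.03053995459123), np.float64(-51.730598506239744))
plate edge grays [223, 223, 209, 189, 156, 156]
peg top [ 0.54968869 -0.08679088  0.082     ] [ 0.5494785  -0.07934246  0.082     ]
chisel [0.64434913 0.11494565 0.01      ] [0.38431073 0.10910003 0.02      ] jar [ 0.54235718 -0.36428891  0.08      ] block [ 0.52692879 -0.23997095  0.038     ]
```

Top view gives axis ≈ (0.525, -0.060), index at 136°, target at 63.7°. The peg is at about (0.552, -0.087), within 2 mm of the expected 38 mm from the axis. So the dial must turn about -72° (clockwise from above), and I'll push with the back of the shut fingers. First leg of the approach:

Call:
{"name": "send_rows", "arguments": {
  "motion": [
    [[-0.028, -0.025, 0], 0.5],
    [[-0.056, -0.05, 0], 1.0],
    [[-0.084, -0.075, 0], 1.5],
    [[-0.112, -0.1, 0], 2.0],
    [[-0.14, -0.125, 0], 2.5],
    [[-0.168, -0.15, 0], 3.0],
    [[-0.196, -0.175, 0], 3.5],
    [[-0.224, -0.2, 0], 4.0],
    [[-0.252, -0.225, 0], 4.4],
    [[-0.28, -0.25, 0], 4.4]
  ],
  "grip": 0
}}

```text
t: 1.1
position: [0.3798, 0.2726, 0.2311]
tool_rot: [0.374, 0.928, -0.0, -0.0]
ft_force: [-0.1, 0.3, 0.3]
finger_gap: -0.002
grasp_force: 0.0
```

```bash
cat >> h.py <<'E'
C0=np.array([.525,-.060])
from scipy.spatial.transform import Rotation as Ro
def plan(goals):  # goals: (peg angle deg, gap from peg centre along push, z) -> tool shifts and spin units
    s=read_state(); T=Ro.from_quat(s["tool_rot"]).as_matrix(); yaw=np.degrees(np.arctan2(T[1,0],T[0,0]))
    print("t",s["t"],"pos",s["position"].round(4),"yaw",yaw.round(2),"F",s["ft_force"].round(1),"q",s["joint_positions"].round(2),"gap",round(s["finger_gap"],3))
    for a,g,z in goals:
        r=np.radians(a); p=C0+.038*np.array([np.cos(r),np.sin(r)])-g*np.array([np.sin(r),-np.cos(r)])
        d=T.T@(np.array([*p,z])-s["position"]); sp=-(((a+180)-yaw+180)%360-180)/6
        print(a,d.round(4),round(sp,2))
E
python3 -c "
from h import *
plan([(-44,.040,.231),(-44,.040,.062)])"
```

```text
t 1.1 pos [0.3798 0.2726 0.2311] yaw 136.11 F [-0.1  0.3  0.3] q [-0.94 -0.03  0.21  1.87  0.01  1.3   0.08] gap -0.002
-44 [-3.733e-01 -9.900e-02  1.000e-04] 0.02
-44 [-0.3733 -0.099   0.1691] 0.02
```

Call:
{"name": "send_rows", "arguments": {
  "motion": [
    [[-0.04, -0.011, 0], 0],
    [[-0.08, -0.022, 0], 0],
    [[-0.12, -0.033, 0], 0],
    [[-0.16, -0.043, 0], 0],
    [[-0.2, -0.054, 0], 0],
    [[-0.24, -0.064, 0], 0],
    [[-0.28, -0.075, 0.02], 0],
    [[-0.32, -0.085, 0.04], 0],
    [[-0.35, -0.093, 0.06], 0],
    [[-0.373, -0.099, 0.08], 0]
  ]
}}

```text
t: 2.1
position: [0.5804, -0.0579, 0.1502]
tool_rot: [0.374, 0.928, -0.0, -0.0]
ft_force: [-0.2, 0.2, 0.4]
finger_gap: -0.002
grasp_force: 0.0
```

```bash
python3 -c "
from h import *
plan([(-44,.040,.062)])"
```

```text
t 2.1 pos [ 0.5804 -0.0579  0.1502] yaw 136.1 F [-0.2  0.2  0.4] q [-0.46  0.33  0.58  1.71 -0.19  1.16  0.98] gap -0.002
-44 [0.0004 0.     0.0882] 0.02
```

Call:
{"name": "send_rows", "arguments": {
  "motion": [
    [[0, 0, 0.02], 0],
    [[0, 0, 0.04], 0],
    [[0, 0, 0.06], 0],
    [[0, 0, 0.075], 0],
    [[0, 0, 0.082], 0],
    [[0, 0, 0.087], 0],
    [[0, 0, 0.087], 0]
  ]
}}

```text
t: 2.8
position: [0.58, -0.0555, 0.0642]
tool_rot: [0.373, 0.928, -0.0, -0.0]
ft_force: [-0.7, -0.5, -0.0]
finger_gap: -0.001
grasp_force: 0.0
```

```bash
python3 -c "
from h import *
plan([(-44,.030,.063),(-44,.024,.063)]+[(a,.024,.063) for a in (-49,-54,-59,-64,-69,-74,-79,-84)])
for n in('side',): cv2.imwrite('pics/s1.png',cv2.resize(camera(n)[150:320,200:440,::-1],None,fx=3,fy=3))"
```

```text
t 2.8 pos [ 0.58   -0.0555  0.0642] yaw 136.2 F [-0.7 -0.5 -0. ] q [-0.43  0.43  0.55  1.78 -0.26  1.    1.03] gap -0.001
-44 [-0.0015 -0.0114  0.0012] 0.03
-44 [-0.0015 -0.0174  0.0012] 0.03
-49 [-0.0034 -0.0208  0.0012] 0.87
-54 [-0.005  -0.0244  0.0012] 1.7
-59 [-0.0064 -0.0281  0.0012] 2.53
-64 [-0.0073 -0.0319  0.0012] 3.37
-69 [-0.008  -0.0358  0.0012] 4.2
-74 [-0.0083 -0.0397  0.0012] 5.03
-79 [-0.0083 -0.0436  0.0012] 5.87
-84 [-0.0079 -0.0475  0.0012] 6.7
```

View pics/s1.png

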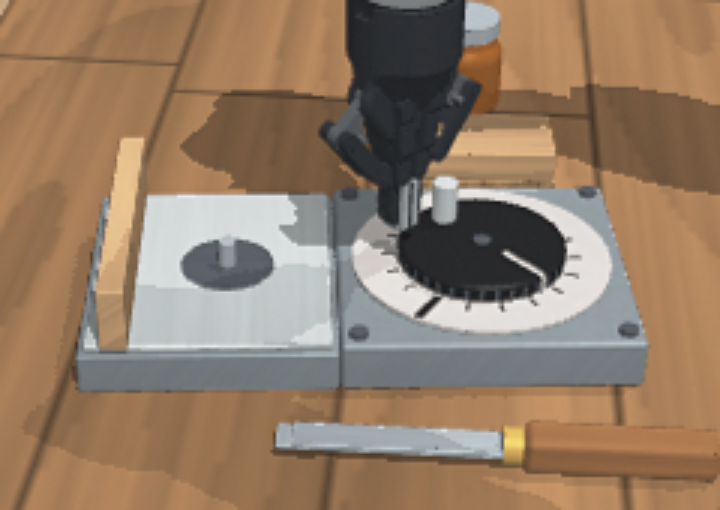

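The fingers stand on the dial's far-left side (408,205), just behind the peg (445,200), and clear of it. Now make contact and begin the push.

Call:
{"name": "send_rows", "arguments": {
  "motion": [
    [[0, -0.005, 0], 0],
    [[0, -0.01, 0], 0],
    [[0, -0.013, 0], 0],
    [[0, -0.016, 0], 0],
    [[-0.001, -0.018, 0], 0.4],
    [[-0.002, -0.0195, 0], 0.9],
    [[-0.003, -0.021, 0], 1.3],
    [[-0.0035, -0.023, 0], 1.7],
    [[-0.0035, -0.023, 0], 1.7]
  ]
}}

```text
t: 3.75
position: [0.5671, -0.0744, 0.0645]
tool_rot: [0.454, 0.891, 0.0, 0.001]
ft_force: [2.4, -0.1, -1.2]
finger_gap: 0.001
grasp_force: 1.2
```

```bash
python3 -c "
from h import *
plan([(a,.024,.063) for a in (-54,-59,-64,-69,-74,-79,-84,-89,-94,-99,-104)])
im=camera('side')
# side view: index angle by bright ring, limited to the visible sector
i=np.mean([ring(im,'side',C0,r,.052,A) for r in np.arange(.03,.054,.003)],0); i[(A>np.radians(170))|(A<np.radians(30))]=0
print('idx side',ang(np.clip(i-np.median(i[30:170]),0,None)),'top',measure(camera('top'),C0))"
```

```text
t 3.75 pos [ 0.5671 -0.0744  0.0645] yaw 125.96 F [ 2.4 -0.1 -1.2] q [-0.44  0.41  0.59  1.81 -0.27  0.99  0.89] gap 0.001
-54 [-0.0016 -0.0016  0.0015] -0.01
-59 [-0.0035 -0.005   0.0015] 0.83
-64 [-0.0052 -0.0085  0.0015] 1.66
-69 [-0.0065 -0.0122  0.0015] 2.49
-74 [-0.0075 -0.016   0.0015] 3.33
-79 [-0.0082 -0.0199  0.0015] 4.16
-84 [-0.0085 -0.0238  0.0015] 4.99
-89 [-0.0085 -0.0277  0.0015] 5.83
-94 [-0.0082 -0.0316  0.0015] 6.66
-99 [-0.0075 -0.0355  0.0015] 7.49
-104 [-0.0064 -0.0392  0.0015] 8.33
idx side 138.938571575237 top (np.float64(8.329715061058351), np.float64(63.8244514106583))
```

Contact made (about 2.5 N). Continue round the arc.

Call:
{"name": "send_rows", "arguments": {
  "motion": [
    [[-0.001, -0.0025, 0], 0.6],
    [[-0.0025, -0.005, 0], 1.2],
    [[-0.004, -0.0075, 0], 1.7],
    [[-0.0055, -0.011, 0], 2.4],
    [[-0.0065, -0.0135, 0], 2.9],
    [[-0.007, -0.016, 0], 3.4],
    [[-0.0075, -0.018, 0], 3.9],
    [[-0.008, -0.021, 0], 4.4],
    [[-0.0085, -0.0235, 0], 5.0],
    [[-0.0085, -0.0235, 0], 5.0]
  ]
}}

```text
t: 4.85
position: [0.5527, -0.0953, 0.0645]
tool_rot: [0.669, 0.743, 0.0, 0.0]
ft_force: [2.1, -0.3, 0.7]
finger_gap: -0.001
grasp_force: 0.9
```

```bash
cat >> h.py <<'E'
def idx_side(im):
    i=np.mean([ring(im,'side',C0,r,.052,A) for r in np.arange(.03,.054,.003)],0); i[(A>np.radians(170))|(A<np.radians(30))]=0
    t=255-np.mean([ring(im,'side',C0,r,.040,A) for r in np.arange(.064,.082,.003)],0); t[(A>np.radians(130))|(A<np.radians(30))]=0
    return ang(np.clip(i-np.median(i[30:170]),0,None)),ang(np.clip(t-np.median(t[30:130]),0,None))
E
python3 -c "
from h import *
plan([(a,.024,.063) for a in (-84,-89,-94,-99,-104,-109,-114,-116)])
im=camera('side');cv2.imwrite('pics/s2.png',cv2.resize(im[150:320,200:440,::-1],None,fx=3,fy=3))
print('start',idx_side(cv2.imread('pics/side0.png')[:,:,::-1].copy()),'now',idx_side(im))"
```

```text
t 4.85 pos [ 0.5527 -0.0953  0.0645] yaw 95.98 F [ 2.1 -0.3  0.7] q [-0.5   0.42  0.71  1.85 -0.32  0.99  0.45] gap -0.001
-84 [0.     0.0001 0.0015] -0.0
-89 [-0.0019 -0.0033  0.0015] 0.83
-94 [-0.0036 -0.0068  0.0015] 1.66
-99 [-0.0049 -0.0105  0.0015] 2.5
-104 [-0.0059 -0.0143  0.0015] 3.33
-109 [-0.0066 -0.0182  0.0015] 4.16
-114 [-0.0069 -0.0221  0.0015] 5.0
-116 [-0.0069 -0.0237  0.0015] 5.33
start (np.float64(140.75368949740272), np.float64(64.34774647481186)) now (np.float64(106.53354023332338), np.float64(64.34952770418153))
```

View pics/s2.png

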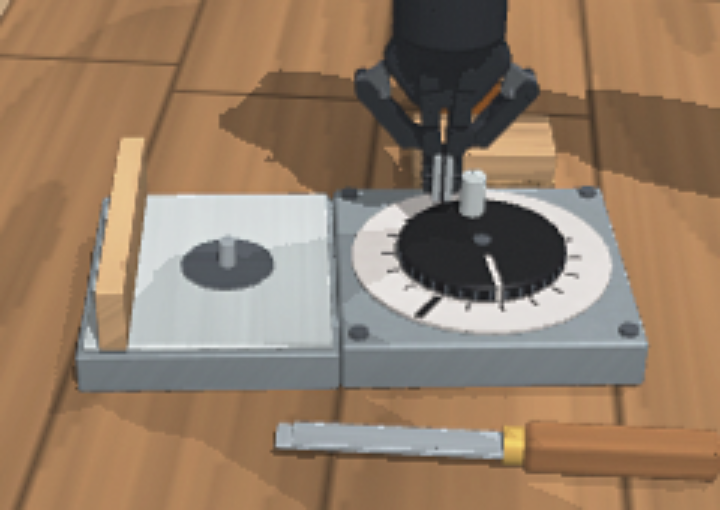

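The peg is being pushed properly; the index mark now points at (498,290) and the target line is at (428,307). It has turned about 34–36° and needs about 38° more. Continue, stopping short.

Call:
{"name": "send_rows", "arguments": {
  "motion": [
    [[-0.001, -0.0025, 0], 0.6],
    [[-0.0025, -0.005, 0], 1.2],
    [[-0.004, -0.0075, 0], 1.7],
    [[-0.005, -0.011, 0], 2.5],
    [[-0.006, -0.0145, 0], 3.3],
    [[-0.0065, -0.018, 0], 4.1],
    [[-0.0068, -0.02, 0], 4.5],
    [[-0.007, -0.022, 0], 5.0],
    [[-0.007, -0.022, 0], 5.0]
  ]
}}

```text
t: 5.8
position: [0.5314, -0.1055, 0.0645]
tool_rot: [0.839, 0.545, -0.0, 0.001]
ft_force: [1.7, -3.2, 0.9]
finger_gap: -0.003
grasp_force: 1.7
```

```bash
python3 -c "
from h import *
plan([(a,.024,.063) for a in (-114,-116,-118,-120,-122)])
print('now',idx_side(camera('side')),measure(camera('top'),C0))"
```

```text
t 5.8 pos [ 0.5314 -0.1055  0.0645] yaw 66.02 F [ 1.7 -3.2  0.9] q [-0.59  0.41  0.84  1.9  -0.36  0.99 -0.01] gap -0.003
-114 [ 0.001  -0.0004  0.0015] 0.0
-116 [ 0.0002 -0.0017  0.0015] 0.34
-118 [-0.0006 -0.0031  0.0015] 0.67
-120 [-0.0013 -0.0045  0.0015] 1.0
-122 [-0.002  -0.0059  0.0015] 1.34
now (np.float64(75.21490734488708), np.float64(64.35066881918817)) (np.float64(73.55927554628707), np.float64(-31.925256102187916))
```

Call:
{"name": "send_rows", "arguments": {
  "motion": [
    [[-0.0008, -0.0014, 0], 0.33],
    [[-0.0016, -0.0028, 0], 0.67],
    [[-0.0024, -0.0042, 0], 1.0],
    [[-0.003, -0.0055, 0], 1.3],
    [[-0.003, -0.0055, 0], 1.3]
  ]
}}

```text
t: 6.4
position: [0.5252, -0.1057, 0.0644]
tool_rot: [0.874, 0.487, -0.0, 0.0]
ft_force: [1.9, -4.4, 1.4]
finger_gap: -0.002
grasp_force: 1.9
```

```bash
python3 -c "
from h import *
plan([(a,.024,.063) for a in (-122,-124,-126)])
im=camera('side'); tp=camera('top'); print('now',idx_side(im),measure(tp,C0))
cv2.imwrite('pics/m3.png',np.hstack([cv2.resize(im[195:275,310:410,::-1],None,fx=4,fy=4),cv2.resize(tp[235:335,302:402,::-1],(400,320))]))"
```

```text
t 6.4 pos [ 0.5252 -0.1057  0.0644] yaw 58.23 F [ 1.9 -4.4  1.4] q [-0.62  0.41  0.87  1.92 -0.37  0.99 -0.13] gap -0.002
-122 [ 0.0007 -0.0004  0.0014] 0.04
-124 [-0.0001 -0.0017  0.0014] 0.37
-126 [-0.0009 -0.0031  0.0014] 0.71
now (np.float64(66.22546915306305), np.float64(64.35057172557174)) (np.float64(65.16915663622251), np.float64(-36.15325497287523))
```

View pics/m3.png

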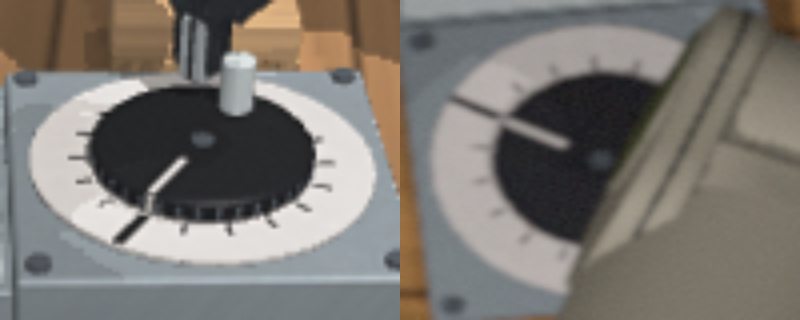

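The white mark and the long line nearly line up in both views; about 1.5° remains by measurement. A fine nudge:

Call:
{"name": "send_rows", "arguments": {
  "motion": [
    [[-0.0002, -0.0005, 0], 0.1],
    [[-0.0004, -0.0009, 0], 0.2],
    [[-0.0004, -0.0009, 0], 0.2],
    [[-0.0004, -0.0009, 0], 0.2]
  ]
}}

```text
t: 6.9
position: [0.5243, -0.1053, 0.0644]
tool_rot: [0.879, 0.478, -0.0, 0.0]
ft_force: [1.7, -5.5, 2.0]
finger_gap: -0.004
grasp_force: 2.1
```

```bash
python3 -c "
from h import *
im=camera('side'); tp=camera('top'); cv2.imwrite('pics/tp4.png',tp[:,:,::-1])
for C in (C0,C0+[.001,0],C0+[0,.001]):
  i=np.mean([ring(tp,'top',C,r,.052,A) for r in np.arange(.030,.054,.003)],0)[30:120]
  t=np.mean([255-ring(tp,'top',C,r,.040,A) for r in np.arange(.064,.082,.003)],0)[30:120]
  f=lambda w: ang(np.r_[np.zeros(30),np.clip(w-np.median(w),0,None),np.zeros(240)])
  print(f(i),f(t))
print('side',idx_side(im))"
```

```text
63.92828386855163 63.75711871018075
65.18267324881259 64.45602294455068
63.27308484734971 63.40104365533918
side (np.float64(64.87551793430902), np.float64(64.34970981433892))
```

Aligned to within about 0.5° in both views. Back straight off the peg, then up.

Call:
{"name": "send_rows", "arguments": {
  "motion": [
    [[0, 0.003, 0], 0],
    [[0, 0.008, 0], 0],
    [[0, 0.015, 0], 0],
    [[0, 0.02, 0], 0],
    [[0, 0.02, -0.02], 0],
    [[0, 0.02, -0.05], 0],
    [[0, 0.02, -0.09], 0],
    [[0, 0.02, -0.13], 0],
    [[0, 0.02, -0.17], 0],
    [[0, 0.02, -0.17], 0]
  ]
}}

```text
t: 8.0
position: [0.5434, -0.1168, 0.2392]
tool_rot: [0.879, 0.477, 0.003, 0.002]
ft_force: [0.8, -0.7, -0.3]
finger_gap: 0.002
grasp_force: 0.0
```

```bash
python3 -c "
from h import *
im=camera('side'); tp=camera('top'); print('side',idx_side(im)); plan([])
i=np.mean([ring(tp,'top',C0,r,.052,A) for r in np.arange(.030,.054,.003)],0)[30:120]
t=np.mean([255-ring(tp,'top',C0,r,.040,A) for r in np.arange(.064,.082,.003)],0)[30:120]
f=lambda w: ang(np.r_[np.zeros(30),np.clip(w-np.median(w),0,None),np.zeros(240)])
print(f(i),f(t))
cv2.imwrite('pics/m5.png',np.hstack([cv2.resize(im[195:275,310:410,::-1],None,fx=4,fy=4),cv2.resize(tp[235:335,302:402,::-1],(400,320))]))"
```

```text
side (np.float64(64.87454941289838), np.float64(64.35246657445828))
t 8.1 pos [ 0.5415 -0.1158  0.2347] yaw 57.02 F [ 0.  -0.  -1.2] q [-0.71  0.24  0.99  1.69 -0.21  1.32 -0.26] gap 0.002
63.91461218110604 63.74387911247129
```

View pics/m5.png

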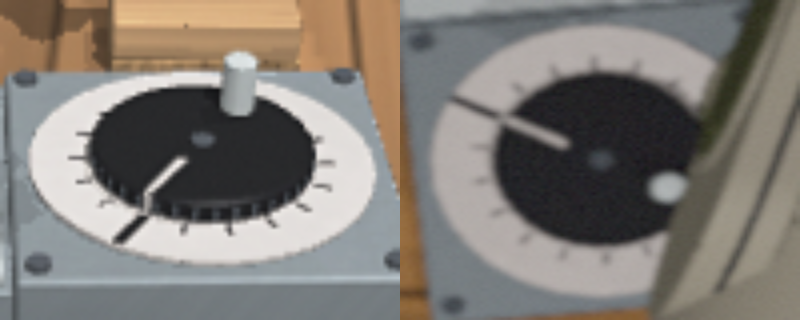

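The mark lines up with the long line in both views, and the gripper is clear. Settle briefly, then hand in.

Call:
{"name": "send_rows", "arguments": {
  "motion": [
    [[0, 0, 0], 0],
    [[0, 0, 0], 0],
    [[0, 0, 0], 0],
    [[0, 0, 0], 0],
    [[0, 0, 0], 0]
  ]
}}

```text
t: 8.6
position: [0.5409, -0.1158, 0.234]
tool_rot: [0.879, 0.477, -0.0, -0.0]
ft_force: [-1.0, -0.3, -0.1]
finger_gap: -0.001
grasp_force: 0.0
```

```bash
python3 -c "
from plant import *
print(hand_in())"
```

```text
the job is handed in; nothing more can be done
None
```

I turned the dial about 72° clockwise with the outside of the shut fingers; its index mark lines up with the long line to about 0.5° by camera, the gripper finished clear, and the job was handed in at about 8.6 s (no verdict was returned).

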